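# Fetch an archive carton from behind the files and leave a placeholder

### The job

The red-lidded carton has been requested, but it stands behind the yellow and the purple file in the rack: first set both files aside, standing upright on the grey mat, then take the red carton out and stand it upright in the blue tray. Stand the green placeholder block squarely in the carton's empty place, and then put each file back squarely at its own colour label, just as it stood. Do not topple anything or shift the blue-lidded carton beside it, and leave everything released.

Things in the scene. Friction and masses are not known exactly. Their poses are not given: they have to be found in the camera images.
- file_yellow_mid (a point): small lever-arch file in a closed slipcase, yellow all over with a white spine label: a box 135 mm deep (its x) x 50 mm wide (its y) x 175 mm tall, about 0.4 kg, standing upright in the rack, spine towards the robot, 50 mm from the other file. This point is its centre, 87.5 mm above its underside; z up, x from spine to back
- file_purple_mid (a point): small lever-arch file in a closed slipcase, purple all over with a white spine label: a box 135 mm deep (its x) x 50 mm wide (its y) x 175 mm tall, about 0.4 kg, standing upright in the rack, spine towards the robot, 50 mm from the other file. This point is its centre, 87.5 mm above its underside; z up, x from spine to back
- carton_red_mid (a point): the requested microfilm carton: grey-white board with a red lid, 40 mm thick (its x) x 100 mm wide (its y) x 100 mm tall, 0.2 kg, standing upright in the rack close behind the two files (about 12 mm behind their backs) and central between them, its wide face towards the robot. This point is its centre, 50 mm above its underside; z up
- carton_blue_mid (a point): a carton with a blue lid, 100 mm deep (its x) x 40 mm wide (its y) x 100 mm tall, standing in the rack beside the red one (25 mm between them), on either side of it; to be left where it is. A brown carton of the same size stands on the other side. This point is its centre, 50 mm above its underside
- placeholder_mid (a point): green placeholder block with a white card on it, 30 mm thick (its x) x 100 mm wide (its y) x 120 mm tall, 0.15 kg, standing upright on the table to the left or right of the rack. This point is its centre, 60 mm above its underside; z up
- label_yellow: yellow label on the front edge of the rack, marking the place of the yellow file: a sloping 50 mm strip, fixed. Origin on the rack's front edge, level with the board's top; x points into the rack (away from the robot), y along the front edge, z up. The yellow file's place has its centre 75 mm along x, y 0, on the board, the file's sides along x
- label_purple: purple label on the front edge of the rack, marking the place of the purple file: a sloping 50 mm strip, fixed. Origin on the rack's front edge, level with the board's top; x points into the rack (away from the robot), y along the front edge, z up. The purple file's place has its centre 75 mm along x, y 0, on the board, the file's sides along x
- gap_place (a point): the red carton's place in the rack, marked red on the back lip: this point is its middle, on the board's top (25 mm above the table); x points away from the robot (the thin way of carton and placeholder), y along the rack. Rack: fixed, galvanised sheet, 265 x 270 mm; end plates 135 mm either side of this point rise 80 mm above the board, the back lip 89 mm behind it rises 35 mm
- mat: flat grey mat on the table, 170 mm (its x) x 190 mm (its y) x 3 mm thick, fixed, to the left or right of the rack: the side area for the two files, which fit on it side by side along y. Origin at the centre of its underside
- tray: blue open tray on the table, 170 mm (its x) x 170 mm (its y), walls 4 mm thick and 45 mm high, floor 4 mm thick, fixed, to the left or right of the rack, opposite the mat. Origin at the centre of its underside
Things that resemble listed ones, but are neither listed nor needed, are in the scene too. There is more than one size of the part that bears file_purple_mid; the job needs the middle-sized.

How it is judged:
By the outcome, as a careful person would: the job done as asked, in the order asked, and still so for the second after the job is handed in, with the robot touching nothing.
It also fails if it takes over 128 s, if anything falls off the work surface, if the arm or the gripper's body presses on something with over 40 N, if the wrist force passes 120 N, or if a joint passes its speed limit or range.

### The arm

A 6-joint arm with a two-finger parallel gripper is mounted at the origin on the work surface. World frame = base frame: x ahead of the robot, y to its left, z up, the work surface at z = 0. Lengths are in m, angles in rad, forces in N, time in s.
With the tool pointing down it reaches from about 0.275 to 0.775 m from the base axis. Payload 14.6 kg.
Tool frame: the origin (TCP) lies between the finger pads; the fingertips stand 19 mm ahead of it and the grasp point (between the pads) is the TCP; z points along the fingers, y is the line along which they close (so a half turn about z gives the same grasp; the last joint's range is limited). The gripper opens to 85 mm and grips with 20 to 120 N. Pads are 22 mm wide; open, the fingers measure 114 mm over their backs; the gripper's body (76 mm by 85 mm) begins 54 mm behind the grasp point. The pads swing forward as they close: fully open they stand 13 mm farther back than shut.
Start: joints at [-1.32, 0.263, -0.048, 1.259, 0, 1.415], TCP at [0.207, -0.482, 0.25] pointing down, gripper open.
Joint ranges: [-2.65, 2.65], [-0.89, 1.7], [-1.18, 1.37], [-2.13, 2.11], [-1.35, 1.29], [-3.14, 3.14]. Speed limits (rad/s): [1.89, 1.89, 2.57, 2.79, 3.14, 3.14].

### API

Orientations are given as [roll, pitch, yaw] about the fixed x, y, z axes, in that order (R = Rz(yaw) Ry(pitch) Rx(roll)).
In Python, from cell import sense, read_camera, camera_params, hand_in gives the robot as it stands.
- The arm moves only by the shell command python3 -m handwheel 'ROWS' [OPENING] [FORCE]. ROWS is JSON, a list of rows, each a list of 2 entries, a list of its own where there are three numbers: the shift along the tool's x, y, z in cm, then the turn about the tool's z in rad. In form: [[[dx, dy, dz], yaw], ...]. A call has exactly 8 rows; each row is the pose to reach, as a shift and turn from the pose commanded when the call began, along the tool's axes at that moment; what a row does not reach only later rows make up. A row lasts 1/12 s, in which the tool goes at most 41.7 mm and 7.16 degrees, less where a joint would pass 70% of its speed; a pose out of reach is approached as far as the arm can. A call with a gripper value outside its range is refused whole. OPENING is the finger opening in cm, from 0 to 8.54, set as the call begins (- or left out, the last holds). The fingers move at their own pace and stop on an object; FORCE is the grip in N (left out, the last holds). Time passes only in rows, so rows that repeat a pose let the fingers close, or fill a call up. It gives the time, the measured TCP pose, the force, the opening and the grip force at its end, in the units of the state.
- sense(): the state, without advancing time (a new reading comes with each control period).
- read_camera(name): name is "side" or "top"; returns the picture (420x560x3 uint8, blue, green, red); there is no depth.
- camera_params(name): a dict with "fx", "fy", "cx", "cy" (pixels), "R" (3x3) and "t" (3): a world point X has camera coordinates R X + t. Camera axes: x right, y down, z forward; pixel columns grow to the right and rows downward; lengths in m; the calibration is good to about 2 mm. A picture is of the moment at which its call begins. camera_params takes no time and is no camera call.
- hand_in(): hands the job in; it is judged then, once.
The state is a dict: "time": time; "q": joint angles; "qvel": joint speeds; "joint_torque": joint torques, N m; "eef_pos": TCP position; "tool_rot": TCP orientation; "ft_force": force on the tool from outside, world axes, zero at the start; "wrist_torque": the same for the moment, N m; "finger_gap": finger opening in m; "grasp_force": force on a finger pad.
Only numpy, scipy, OpenCV 4.12 (cv2) and the standard library are available. Lean on these libraries where they do the work, as an engineer would, in place of code of your own. Each camera call takes 0.05 s, during which the arm holds its last target. There are 200 camera calls.

## Working session

There is one attempt and no reset: what is moved stays moved. The work goes in short steps, Python scripts to look and compute and a shell command to move; the robot and the scene stay as the last step left them, time stands still between calls to the robot, and variables do not carry over. Pictures are saved under pics/ and viewed, at most 14 in all, crops included, and the job is handed in when it is done.

```bash
mkdir -p pics; ls
python3 - <<'E'
from cell import *
import cv2
for n in("side","top"):
    cv2.imwrite(f"pics/{n}0.png",cv2.resize(read_camera(n),(800,600),interpolation=cv2.INTER_CUBIC)); print(n,camera_params(n))
s=sense();print(s)
E
```

```text
pics
side {'fx': 401.5733907130744, 'fy': 401.5733907130744, 'cx': 277.40113449939906, 'cy': 204.0596733835832, 'R': array([[-0.99484086, -0.09869452,  0.02347476],
       [-0.08073109,  0.63006817, -0.77233192],
       [ 0.06143423, -0.77024249, -0.63478528]]), 't': array([0.41135403, 0.10533384, 1.06758399])}
top {'fx': 501.93142241998436, 'fy': 501.93142241998436, 'cx': 283.10705181826887, 'cy': 203.43262527174198, 'R': array([[-0.01497876, -0.99976873, -0.01543144],
       [-0.9895785 ,  0.01703304, -0.14298342],
       [ 0.1432132 ,  0.01312891, -0.98960478]]), 't': array([0.02887748, 0.42419646, 1.10852028])}
{'time': 0.1, 'q': array([-1.32025642e+00,  2.63516845e-01, -4.88391235e-02,  1.25938255e+00,
       -3.13822132e-05,  1.41552235e+00]), 'qvel': array([ 0.00109325, -0.0018493 ,  0.0024637 ,  0.0011613 ,  0.00183668,
       -0.0012392 ]), 'joint_torque': array([ 3.04784269e-03, -6.38578176e+01,  3.85061896e+01,  1.00525038e-02,
       -1.55972389e-04,  1.42521003e-05]), 'eef_pos': array([ 0.20720117, -0.48215977,  0.24986413]), 'tool_rot': array([-3.14065695e+00, -1.14705478e-04,  4.05813845e-01]), 'ft_force': array([ 0.59955729, -0.65672852,  0.48296463]), 'wrist_torque': array([ 0.03020314, -0.00604902,  0.02441083]), 'grasp_force': 0.0, 'finger_gap': 0.0856663247674887}
```

View pics/top0.png

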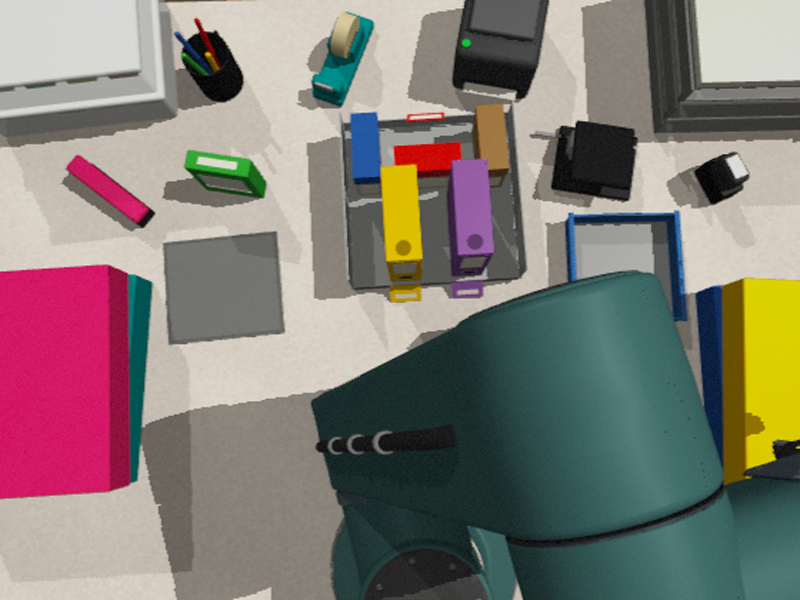

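View pics/side0.png

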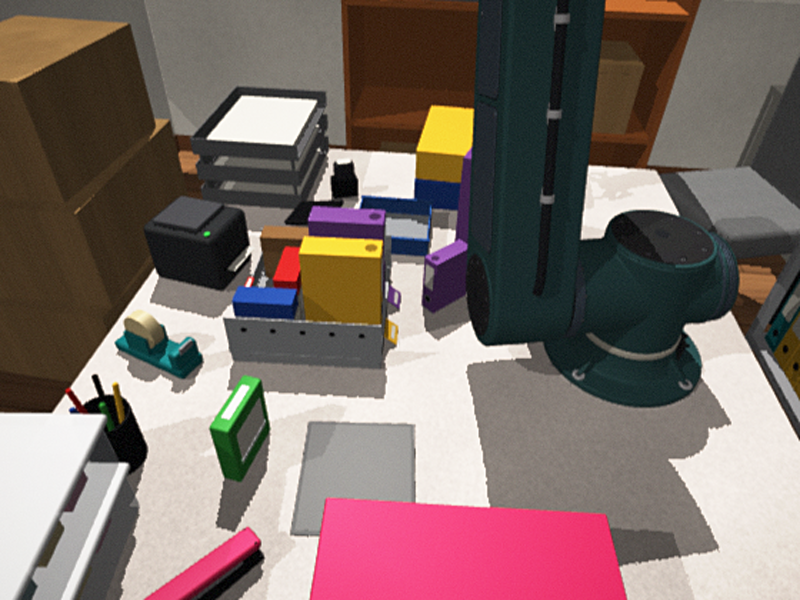

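```bash
cat > h.py <<'E'
from cell import *
import numpy as np, cv2
def bp(name,u,v,z):
    c=camera_params(name);R,t=c["R"],np.array(c["t"])
    d=R.T@np.array([(u-c["cx"])/c["fx"],(v-c["cy"])/c["fy"],1]);o=-R.T@t
    return o+d*(z-o[2])/d[2]
def pr(name,X):
    c=camera_params(name);p=c["R"]@np.array(X)+c["t"];return np.array([p[0]/p[2]*c["fx"]+c["cx"],p[1]/p[2]*c["fy"]+c["cy"]])
def crop(name,x0,y0,w,h,k,fn):
    im=read_camera(name);cv2.imwrite("pics/"+fn,cv2.resize(im[y0:y0+h,x0:x0+w],None,fx=k,fy=k,interpolation=cv2.INTER_CUBIC))
E
python3 -c "
from h import *
crop('top',110,68,266,180,3,'c1.png')"
```

```text
(no output)
```

View pics/c1.png

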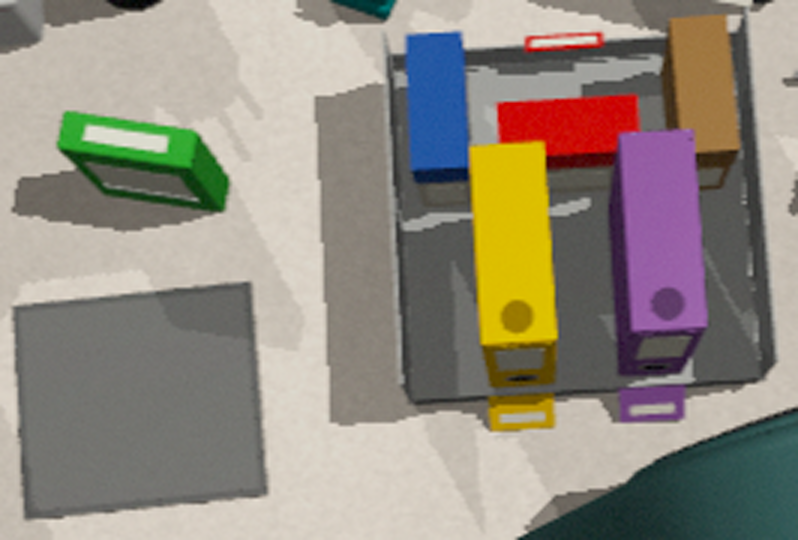

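```bash
cat > m.py <<'E'
from h import *
def q(n,pts,z,x0=110,y0=68,k=3):
    P=np.array([bp('top',x0+(a+.5)/k-.5,y0+(b+.5)/k-.5,z)[:2] for a,b in pts])
    e=[np.linalg.norm(P[i]-P[(i+1)%len(P)])*1e3 for i in range(len(P))]
    d=(P[0]+P[1]-P[2]-P[3])if len(P)==4 else P[0]-P[1]
    print(n,P.mean(0).round(4),"ang x-axis",round(float(np.degrees(np.arctan2(d[1],d[0]))),2),np.round(e,0));return P
if __name__=="__main__":
    q('yel',[(470,147),(545,142),(555,340),(483,346)],.2)
    q('pur',[(619,134),(692,129),(706,326),(632,333)],.2)
    q('blu',[(407,36),(461,32),(468,167),(414,171)],.125)
    q('bro',[(669,18),(726,15),(738,148),(680,153)],.125)
    print(q('redback',[(498,104),(638,96)],.125))
    print(q('lipmark',[(525,36),(603,32)],.06))
    print(q('ylab',[(489,397),(553,394)],.025)); print(q('plab',[(620,391),(685,386)],.025))
    print(q('rackfront',[(405,402),(770,380)],.025))
    q('mat',[(14,307),(249,283),(267,493),(27,518)],.003)
    crop('top',120,95,75,55,10,'c2.png')
E
python3 m.py
```

```text
yel [0.5088 0.0228] ang x-axis 2.41 [ 50. 133.  47. 134.]
pur [ 0.5158 -0.0746] ang x-axis 2.16 [ 48. 132.  48. 134.]
blu [0.6332 0.0767] ang x-axis 2.44 [ 39. 101.  38. 101.]
bro [ 0.6427 -0.1133] ang x-axis 2.85 [ 41.  99.  41. 101.]
redback [ 0.632  -0.0165] ang x-axis 92.23 [100. 100.]
[[ 0.63008684  0.03346099]
 [ 0.63398161 -0.0665548 ]]
lipmark [ 0.7079 -0.016 ] ang x-axis 91.86 [60. 60.]
[[ 0.7069255   0.01379084]
 [ 0.70886063 -0.04582339]]
ylab [0.4345 0.0215] ang x-axis 91.72 [49. 49.]
[[ 0.4337641   0.04585279]
 [ 0.43522934 -0.00290032]]
plab [ 0.4381 -0.0786] ang x-axis 93.46 [50. 50.]
[[ 0.43665384 -0.05389689]
 [ 0.43964299 -0.10338083]]
rackfront [ 0.4371 -0.0291] ang x-axis 92.5 [278. 278.]
[[ 0.43102104  0.10990011]
 [ 0.44313554 -0.16804569]]
mat [0.4401 0.3192] ang x-axis 5.39 [186. 167. 186. 167.]
```

View pics/c2.png

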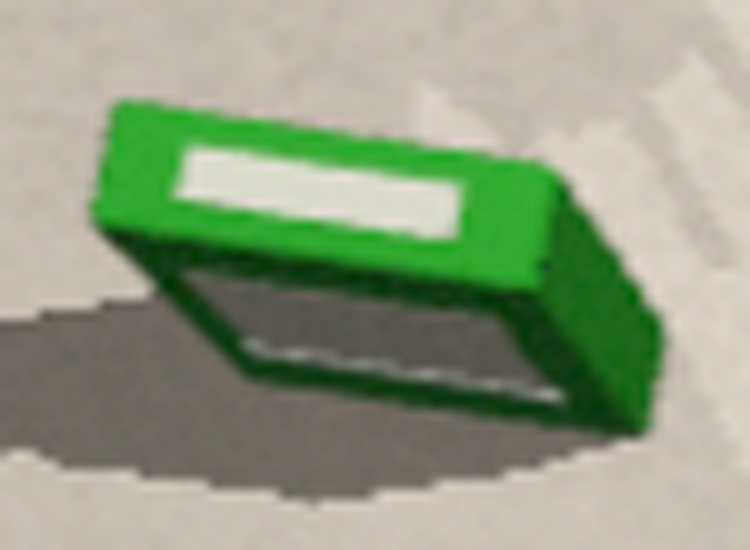

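```bash
cat > go.py <<'E'
from h import *
import sys
def go(x,y,z,yaw=None,deg=None):
    s=sense();p=s["eef_pos"];w=s["tool_rot"][2];d=np.array([x,y,z])-p
    c,n=np.cos(w),np.sin(w)
    dy=0 if yaw is None else -((yaw-w+np.pi)%(2*np.pi)-np.pi)
    print("at",p.round(4),"yaw",round(w,4),"shift cm",np.round([100*(c*d[0]+n*d[1]),100*(n*d[0]-c*d[1]),-100*d[2]],2),"turn",round(dy,3),"t",s["time"])
if __name__=="__main__": go(*map(float,sys.argv[1:]))
E
python3 - <<'E'
from m import *
q('ph',[(115,98),(552,165),(540,290),(95,220)],.12,120,95,10)
E
python3 -m handwheel '[[[0,0,-1],-0.1],[[0,0,-2.5],-0.22],[[0,0,-4],-0.34],[[0,0,-5.5],-0.46],[[0,0,-6.5],-0.58],[[0,0,-7],-0.7],[[0,0,-7],-0.82],[[0,0,-7],-0.94]]' 8.5 50
python3 go.py .45 -.15 .32 3.183
```

```text
ph [0.6115 0.3002] ang x-axis -5.9 [97. 28. 98. 27.]
time: 0.87
eef_pos: [0.2073, -0.4824, 0.3205]
tool_rot: [3.141, 0.0, 1.352]
ft_force: [0.0, -0.2, 0.7]
finger_gap: 0.0849
grasp_force: 0.0
at [ 0.2073 -0.4824  0.3205] yaw 1.3518 shift cm [37.72 16.47  0.05] turn -1.831 t 0.8667
```

```bash
python3 -m handwheel '[[[1,0.4,0],-0.1],[[3,1.3,0],-0.22],[[6,2.6,0],-0.34],[[9,4,0],-0.46],[[12.5,5.5,0],-0.58],[[16,7,0],-0.7],[[19,8.2,0],-0.82],[[21,9.2,0],-0.92]]'
python3 go.py .51 .024 .30 3.183
```

```text
time: 1.53
eef_pos: [0.3446, -0.2957, 0.3205]
tool_rot: [3.141, 0.0, 2.273]
ft_force: [0.2, -0.7, 0.9]
finger_gap: 0.085
grasp_force: 0.0
at [ 0.3446 -0.2957  0.3205] yaw 2.2732 shift cm [13.72 33.28  2.05] turn -0.91 t 1.5333
```

```bash
python3 -m handwheel '[[[0.7,1.7,0],-0.1],[[2.3,5.5,0],-0.22],[[4,9.5,0],-0.34],[[5.7,13.7,0],-0.46],[[7.4,18,0],-0.58],[[9.1,22,0],-0.7],[[10.8,26.2,0],-0.82],[[12.3,29.8,0.5],-0.91]]'
python3 go.py .51 .024 .24 3.183;  python3 -c "
from h import *
crop('top',110,68,400,180,2,'c3.png')"
```

```text
time: 2.2
eef_pos: [0.4885, -0.0222, 0.317]
tool_rot: [-3.141, 0.001, -3.101]
ft_force: [1.1, -1.0, -0.3]
finger_gap: 0.0844
grasp_force: 0.0
at [ 0.4885 -0.0222  0.317 ] yaw -3.1009 shift cm [-2.34  4.53  7.7 ] turn -0.001 t 2.2
```

View pics/c3.png

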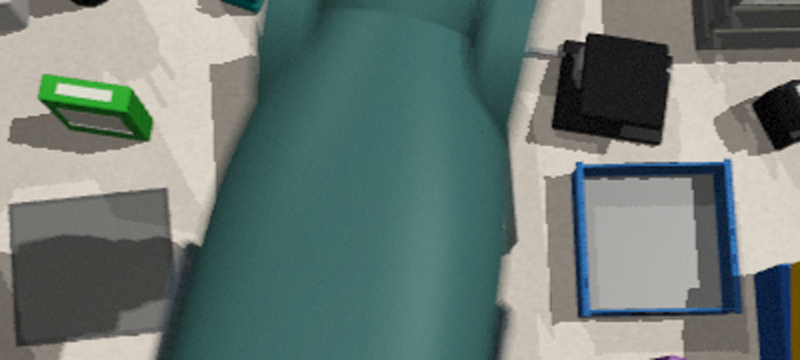

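```bash
python3 - <<'E'
from m import *
q('tray',[(574,163),(732,160),(741,313),(581,317)],.045,110,68,2)
E
python3 -m handwheel '[[[-0.2,0.5,0.5],0],[[-0.8,1.5,1.5],0],[[-1.4,2.7,3],0],[[-2,3.8,4.5],0],[[-2.3,4.5,6],0],[[-2.34,4.53,7],0],[[-2.34,4.53,7.7],0],[[-2.34,4.53,7.7],0]]'
python3 go.py .51 .024 .175 3.183;  python3 -c "
from h import *
crop('side',140,120,200,150,4,'c4.png')"
```

```text
tray [ 0.455  -0.3263] ang x-axis -0.45 [178. 174. 177. 175.]
time: 2.92
eef_pos: [0.5089, 0.021, 0.2379]
tool_rot: [3.141, -0.002, -3.11]
ft_force: [-0.2, 0.3, 0.2]
finger_gap: 0.0848
grasp_force: 0.0
at [0.5089 0.021  0.2379] yaw -3.1097 shift cm [-0.12  0.3   6.29] turn -0.009 t 2.9167
```

View pics/c4.png

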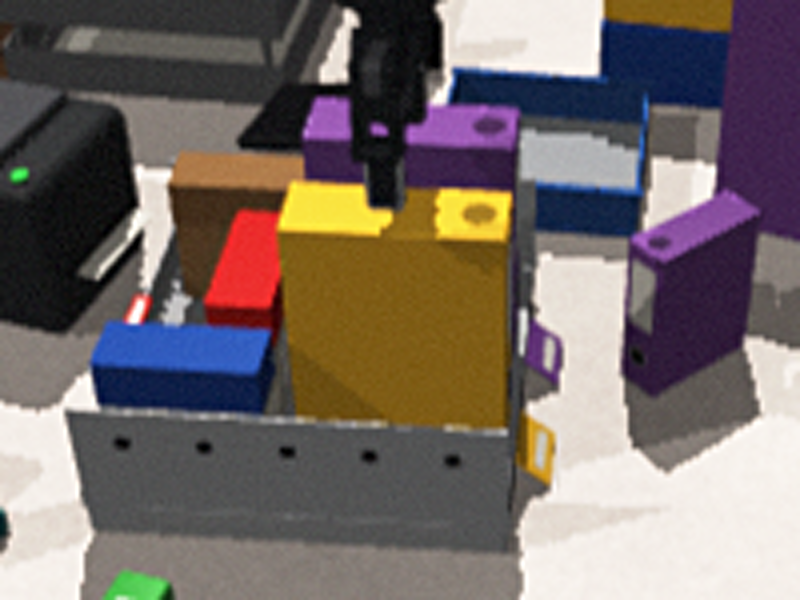

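```bash
python3 - <<'E'
from h import *
for n,pts,z in(("yel",[(280,230),(513,240),(512,192),(293,182)],.2),("pur",[(305,142),(517,150),(518,107),(316,98)],.2),("blue",[(92,366),(265,374),(273,330),(110,322)],.125),("red",[(207,303),(270,308),(0,0),(238,212)],.125)):
    P=np.array([bp('side',140+(a+.5)/4-.5,120+(b+.5)/4-.5,z)[:2] for a,b in pts]);print(n,P.mean(0).round(4),P.round(4).tolist())
E
python3 go.py .51 .024 .175 3.183
```

```text
yel [0.5065 0.0229] [[0.5719, 0.0516], [0.4361, 0.0437], [0.4425, -0.0053], [0.5755, 0.0017]]
pur [ 0.5138 -0.0737] [[0.5779, -0.0432], [0.4449, -0.052], [0.4502, -0.1032], [0.5823, -0.0963]]
blue [0.6307 0.0763] [[0.6804, 0.0998], [0.5774, 0.0941], [0.5823, 0.0531], [0.6827, 0.0582]]
red [ 0.6875 -0.0837] [[0.629, 0.0322], [0.5891, 0.0322], [0.8976, -0.3326], [0.6344, -0.0667]]
at [0.5092 0.021  0.2389] yaw -3.1094 shift cm [-0.09  0.3   6.39] turn -0.009 t 2.9667
```

```bash
python3 -m handwheel '[[[0,0.1,1],-0.01],[[0.1,0.2,2],-0.01],[[0.1,0.2,3.5],-0.01],[[0.1,0.2,5],-0.01],[[0.1,0.2,6],-0.01],[[0.1,0.2,6.4],-0.01],[[0.1,0.2,6.4],-0.01],[[0.1,0.2,6.4],-0.01]]'
python3 go.py .508 .0232 .175 3.187
python3 -m handwheel '[[[0,0,0],0],[[0,0,0],0],[[0,0,0],0],[[0,0,0],0],[[0,0,0],0],[[0,0,0],0],[[0,0,0],0],[[0,0,0],0]]' 3 60
python3 go.py .508 .0232 .175 3.187
```

```text
time: 3.63
eef_pos: [0.5089, 0.0234, 0.1762]
tool_rot: [-3.141, 0.001, -3.098]
ft_force: [-0.1, -0.2, 0.8]
finger_gap: 0.0851
grasp_force: 0.0
at [0.5089 0.0234 0.1762] yaw -3.0981 shift cm [ 0.09 -0.01  0.12] turn -0.002 t 3.6333
time: 4.3
eef_pos: [0.5089, 0.0236, 0.1762]
tool_rot: [-3.141, 0.001, -3.097]
ft_force: [-2.2, -0.8, 6.0]
finger_gap: 0.0497
grasp_force: 62.4
at [0.5089 0.0236 0.1762] yaw -3.0974 shift cm [ 0.1  -0.03  0.12] turn -0.001 t 4.3
```

```bash
python3 -m handwheel '[[[0,0,-0.5],0],[[0,0,-1.5],0],[[0,0,-3],0],[[0,0,-5],0],[[0,0,-7],0],[[0,0,-9],0],[[0,0,-10.5],0],[[0,0,-11],0]]'
python3 - <<'E'
from h import *
for z in(.1,.15,.2,.25,.3,.35): print(z,bp('top',75.6,185.5,z)[:2].round(3),bp('side',227.5,348.6,z)[:2].round(3), bp('top',93,185,z)[:2].round(3))
E
python3 go.py .4356 .3658 .286 -3.047
```

```text
time: 4.97
eef_pos: [0.5091, 0.0237, 0.2876]
tool_rot: [-3.141, 0.002, -3.097]
ft_force: [-0.5, -0.4, -4.3]
finger_gap: 0.0494
grasp_force: 63.1
0.1 [0.461 0.468] [0.463 0.42 ] [0.462 0.43 ]
0.15 [0.452 0.446] [0.454 0.449] [0.452 0.41 ]
0.2 [0.442 0.424] [0.446 0.478] [0.443 0.39 ]
0.25 [0.433 0.402] [0.437 0.507] [0.433 0.37 ]
0.3 [0.424 0.381] [0.429 0.536] [0.424 0.35 ]
0.35 [0.414 0.359] [0.42  0.565] [0.414 0.33 ]
at [0.5091 0.0237 0.2876] yaw -3.0973 shift cm [ 5.82 34.5   0.16] turn -0.05 t 4.9667
```

```bash
python3 -m handwheel '[[[0.1,0.6,0],0],[[0.4,2,0],0],[[0.8,4.5,0],-0.01],[[1.4,8,0],-0.02],[[2,12,0],-0.03],[[2.7,16,0],-0.04],[[3.4,20,0],-0.05],[[4,23.5,0],-0.05]]'
python3 -m handwheel '[[[0.5,3,0],0],[[1,5.5,0],0],[[1.3,7.5,0],0],[[1.5,9,0],0],[[1.6,10,0],0],[[1.7,10.5,0],0],[[1.7,10.5,0],0],[[1.7,10.5,0],0]]'
python3 go.py .4358 .3638 .155 -3.047
```

```text
time: 5.63
eef_pos: [0.4566, 0.2591, 0.2843]
tool_rot: [-3.141, -0.002, -3.046]
ft_force: [1.4, -0.7, -4.1]
finger_gap: 0.0496
grasp_force: 63.8
time: 6.3
eef_pos: [0.4315, 0.3592, 0.2851]
tool_rot: [-3.141, -0.001, -3.048]
ft_force: [-0.3, -0.6, -3.9]
finger_gap: 0.0495
grasp_force: 63.8
at [0.4315 0.3592 0.2851] yaw -3.0475 shift cm [-0.47  0.42 13.01] turn -0.001 t 6.3
```

```bash
python3 -m handwheel '[[[-0.1,0.1,1],0],[[-0.3,0.2,3],0],[[-0.4,0.3,5.5],0],[[-0.4,0.3,8],0],[[-0.4,0.3,10],0],[[-0.4,0.3,11.5],0],[[-0.4,0.3,12.5],0],[[-0.4,0.3,12.5],0]]'
python3 -m handwheel '[[[0,0,0.1],0],[[0,0,0.2],0],[[0,0,0.3],0],[[0,0,0.4],0],[[0,0,0.4],0],[[0,0,0.4],0],[[0,0,0.4],0],[[0,0,0.4],0]]'
python3 go.py .4358 .3638 .155 -3.047
```

```text
time: 6.97
eef_pos: [0.4348, 0.3618, 0.1588]
tool_rot: [-3.14, -0.002, -3.048]
ft_force: [-0.7, -0.8, -3.9]
finger_gap: 0.0494
grasp_force: 63.6
time: 7.63
eef_pos: [0.4352, 0.363, 0.1566]
tool_rot: [3.142, 0.0, -3.047]
ft_force: [0.8, 0.1, -4.4]
finger_gap: 0.0496
grasp_force: 63.6
at [0.4352 0.363  0.1566] yaw -3.0473 shift cm [-0.07  0.07  0.16] turn -0.0 t 7.6333
```

```bash
python3 -m handwheel '[[[0,0,0.1],0],[[0,0,0.15],0],[[0,0,0.2],0],[[0,0,0.2],0],[[0,0,0.2],0],[[0,0,0.2],0],[[0,0,0.2],0],[[0,0,0.2],0]]'
python3 go.py .4358 .3638 .155 -3.047
```

```text
time: 8.3
eef_pos: [0.4352, 0.363, 0.1545]
tool_rot: [-3.142, -0.0, -3.047]
ft_force: [-0.4, 0.7, -4.8]
finger_gap: 0.0495
grasp_force: 63.6
at [0.4352 0.363  0.1545] yaw -3.0474 shift cm [-0.07  0.08 -0.05] turn -0.0 t 8.3
```

```bash
python3 -m handwheel '[[[0,0,0.05],0],[[0,0,0.1],0],[[0,0,0.1],0],[[0,0,0.1],0],[[0,0,0.1],0],[[0,0,0.1],0],[[0,0,0.1],0],[[0,0,0.1],0]]'
python3 -m handwheel '[[[0,0,0],0],[[0,0,0],0],[[0,0,0],0],[[0,0,0],0],[[0,0,0],0],[[0,0,0],0],[[0,0,0],0],[[0,0,0],0]]' 7
python3 -m handwheel '[[[0,0,-0.5],0],[[0,0,-1.5],0],[[0,0,-3],0],[[0,0,-5],0],[[0,0,-7],0],[[0,0,-9],0],[[0,0,-10.5],0],[[0,0,-11],0]]'
python3 go.py .514 -.0747 .27 -3.0975
```

```text
time: 8.97
eef_pos: [0.4352, 0.363, 0.1542]
tool_rot: [3.141, 0.001, -3.047]
ft_force: [-2.6, -2.5, 6.8]
finger_gap: 0.0493
grasp_force: 65.0
time: 9.63
eef_pos: [0.4352, 0.363, 0.1534]
tool_rot: [-3.142, -0.0, -3.047]
ft_force: [0.5, -0.0, 0.1]
finger_gap: 0.07
grasp_force: 0.0
time: 10.3
eef_pos: [0.4357, 0.3634, 0.2666]
tool_rot: [3.14, 0.003, -3.047]
ft_force: [0.3, 0.4, -0.4]
finger_gap: 0.0702
grasp_force: 0.0
at [0.4357 0.3634 0.2666] yaw -3.0473 shift cm [ -3.67 -44.35  -0.34] turn 0.05 t 10.3
```

```bash
python3 -m handwheel '[[[-0.1,-0.7,0],0],[[-0.2,-2.5,0],0],[[-0.5,-6,0],0.01],[[-0.8,-10,0],0.02],[[-1.1,-14,0],0.03],[[-1.4,-18,0],0.04],[[-1.7,-22,0],0.05],[[-2,-26,0],0.05]]' 8.5
python3 -m handwheel '[[[-0.5,-4,0],0],[[-1,-8,0],0],[[-1.3,-12,0],0],[[-1.6,-15,0],0],[[-1.7,-17,0],0],[[-1.7,-18,0],0],[[-1.7,-18,0],0],[[-1.7,-18,0],0]]'
python3 go.py .513 -.0742 .176 -3.0975
```

```text
time: 10.97
eef_pos: [0.4789, 0.1038, 0.2627]
tool_rot: [-3.142, -0.001, -3.098]
ft_force: [1.2, -0.5, 0.8]
finger_gap: 0.0851
grasp_force: 0.0
time: 11.63
eef_pos: [0.504, -0.0728, 0.263]
tool_rot: [3.141, -0.001, -3.098]
ft_force: [0.3, 0.5, -0.2]
finger_gap: 0.085
grasp_force: 0.0
at [ 0.504  -0.0728  0.263 ] yaw -3.0981 shift cm [-0.89 -0.17  8.7 ] turn -0.001 t 11.6333
```

```bash
python3 -m handwheel '[[[-0.3,-0.1,0.5],0],[[-0.7,-0.17,2],0],[[-0.9,-0.17,4],0],[[-0.9,-0.17,6],0],[[-0.9,-0.17,7.5],0],[[-0.9,-0.17,8.4],0],[[-0.9,-0.17,8.6],0],[[-0.9,-0.17,8.6],0]]'
python3 go.py .513 -.0742 .176 -3.0975
python3 -m handwheel '[[[0,0,0],0],[[0,0,0],0],[[0,0,0],0],[[0,0,0],0],[[0,0,0],0],[[0,0,0],0],[[0,0,0],0],[[0,0,0],0]]' 3 60
python3 go.py .513 -.0742 .176 -3.0975
```

```text
time: 12.3
eef_pos: [0.5134, -0.0736, 0.1773]
tool_rot: [3.141, -0.001, -3.096]
ft_force: [-1.2, 0.2, -0.7]
finger_gap: 0.0847
grasp_force: 0.0
at [ 0.5134 -0.0736  0.1773] yaw -3.0963 shift cm [ 0.05 -0.05  0.13] turn 0.001 t 12.3
time: 12.97
eef_pos: [0.514, -0.0746, 0.1784]
tool_rot: [-3.141, 0.002, -3.098]
ft_force: [-1.0, -0.9, 5.7]
finger_gap: 0.0492
grasp_force: 62.6
at [ 0.514  -0.0746  0.1784] yaw -3.0976 shift cm [0.1  0.05 0.24] turn -0.0 t 12.9667
```

```bash
python3 -m handwheel '[[[0,0,-0.5],0],[[0,0,-1.5],0],[[0,0,-3],0],[[0,0,-5],0],[[0,0,-7],0],[[0,0,-9],0],[[0,0,-10.5],0],[[0,0,-11],0]]'
python3 -m handwheel '[[[0.1,0.6,0],0],[[0.4,2,0],0],[[0.8,4.5,0],-0.01],[[1.4,8,0],-0.02],[[2,12,0],-0.03],[[2.7,16,0],-0.04],[[3.4,20,0],-0.05],[[4,23.5,0],-0.05]]'
python3 -m handwheel '[[[0.5,3,0],0],[[1,6,0],0],[[1.3,8,0],0],[[1.5,9.5,0],0],[[1.6,10.2,0],0],[[1.7,10.5,0],0],[[1.7,10.5,0],0],[[1.7,10.5,0],0]]'
python3 go.py .4437 .2734 .156 -3.047
```

```text
time: 13.63
eef_pos: [0.514, -0.0745, 0.2897]
tool_rot: [-3.141, 0.002, -3.097]
ft_force: [-0.5, 0.0, -4.6]
finger_gap: 0.0496
grasp_force: 63.3
time: 14.3
eef_pos: [0.461, 0.1615, 0.2864]
tool_rot: [3.141, -0.002, -3.046]
ft_force: [1.3, -0.3, -4.4]
finger_gap: 0.0494
grasp_force: 64.0
time: 14.97
eef_pos: [0.4362, 0.2611, 0.2871]
tool_rot: [-3.141, -0.001, -3.048]
ft_force: [-0.9, -0.2, -3.9]
finger_gap: 0.0494
grasp_force: 64.1
at [0.4362 0.2611 0.2871] yaw -3.0476 shift cm [-0.86  1.15 13.11] turn -0.001 t 14.9667
```

```bash
python3 -m handwheel '[[[-0.1,0.2,1],0],[[-0.4,0.6,3],0],[[-0.7,1,5.5],0],[[-0.8,1.1,8],0],[[-0.8,1.1,10],0],[[-0.8,1.1,11.5],0],[[-0.8,1.1,12.5],0],[[-0.8,1.1,12.5],0]]'
python3 -m handwheel '[[[0,0,0.1],0],[[0,0,0.2],0],[[0,0,0.3],0],[[0,0,0.3],0],[[0,0,0.3],0],[[0,0,0.3],0],[[0,0,0.3],0],[[0,0,0.3],0]]'
python3 go.py .4437 .2734 .156 -3.047
```

```text
time: 15.63
eef_pos: [0.4426, 0.272, 0.1605]
tool_rot: [-3.14, -0.003, -3.049]
ft_force: [0.2, 0.1, -5.3]
finger_gap: 0.0495
grasp_force: 64.0
time: 16.3
eef_pos: [0.4434, 0.2733, 0.1596]
tool_rot: [3.142, 0.0, -3.047]
ft_force: [-0.1, 0.5, -4.9]
finger_gap: 0.0494
grasp_force: 64.0
at [0.4434 0.2733 0.1596] yaw -3.0473 shift cm [-0.03  0.    0.36] turn -0.0 t 16.3
```

```bash
python3 -m handwheel '[[[0,0,0.1],0],[[0,0,0.2],0],[[0,0,0.3],0],[[0,0,0.35],0],[[0,0,0.38],0],[[0,0,0.38],0],[[0,0,0.38],0],[[0,0,0.38],0]]'
python3 -m handwheel '[[[0,0,0],0],[[0,0,0],0],[[0,0,0],0],[[0,0,0],0],[[0,0,0],0],[[0,0,0],0],[[0,0,0],0],[[0,0,0],0]]' 7
python3 -m handwheel '[[[0,0,-0.5],0],[[0,0,-1.5],0],[[0,0,-3],0],[[0,0,-5],0],[[0,0,-7],0],[[0,0,-9],0],[[0,0,-10.5],0],[[0,0,-11],0]]'
python3 go.py .612 -.018 .24 -4.668;  python3 -c "
from h import *
crop('side',130,120,260,195,3,'c5.png')"
```

```text
time: 16.97
eef_pos: [0.4433, 0.2733, 0.1564]
tool_rot: [3.141, 0.001, -3.047]
ft_force: [-4.7, -1.8, 8.9]
finger_gap: 0.0492
grasp_force: 65.8
time: 17.63
eef_pos: [0.4434, 0.2733, 0.1557]
tool_rot: [3.142, 0.0, -3.047]
ft_force: [-0.3, -0.1, -0.8]
finger_gap: 0.0701
grasp_force: 0.0
time: 18.3
eef_pos: [0.4439, 0.2735, 0.2681]
tool_rot: [3.141, 0.003, -3.047]
ft_force: [0.9, 0.7, 0.1]
finger_gap: 0.07
grasp_force: 0.0
at [0.4439 0.2735 0.2681] yaw -3.0474 shift cm [-13.99 -30.61   2.81] turn 1.621 t 18.3
```

View pics/c5.png

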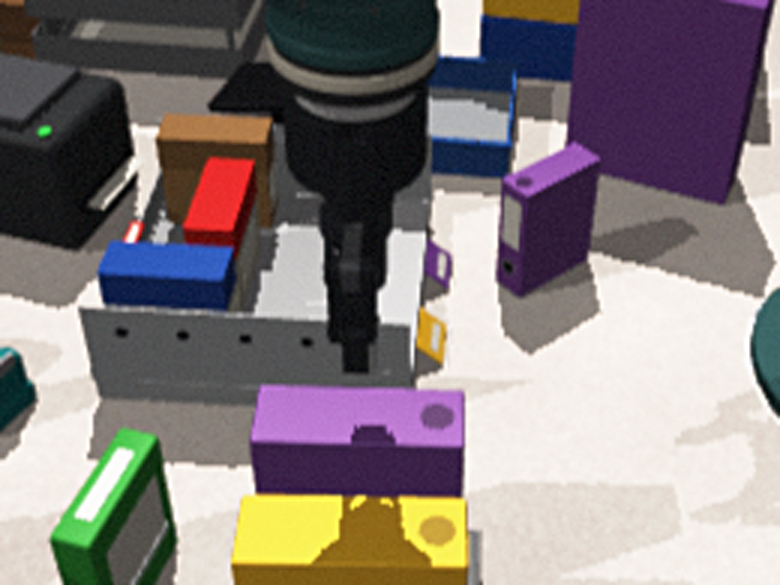

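```bash
python3 - <<'E'
from h import *
P=np.array([bp('side',130+(a+.5)/3-.5,120+(b+.5)/3-.5,.125)[:2] for a,b in [(208,160),(255,160),(235,233),(186,233)]]);print(P.mean(0).round(4),P.round(4).tolist())
E
python3 -m handwheel '[[[-0.3,-0.7,0],-0.1],[[-1,-2.5,0],-0.22],[[-2.3,-5,0],-0.34],[[-3.7,-8,0],-0.46],[[-5.4,-12,0],-0.58],[[-7,-16,0],-0.7],[[-8.6,-19.5,0],-0.82],[[-10,-23,0],-0.94]]' 8.5
python3 go.py .612 -.018 .2 -1.53
```

```text
[ 0.6099 -0.0152] [[0.6343, -0.0649], [0.5928, -0.0704], [0.5863, 0.0346], [0.6262, 0.0398]]
time: 19.02
eef_pos: [0.5621, 0.0576, 0.2648]
tool_rot: [3.141, -0.0, -2.117]
ft_force: [1.5, 0.3, 1.2]
finger_gap: 0.0849
grasp_force: 0.0
at [0.5621 0.0576 0.2648] yaw -2.1166 shift cm [ 3.87 -8.19  6.48] turn -0.587 t 19.0167
```

```bash
python3 -m handwheel '[[[0.3,-0.7,0],-0.1],[[1,-2.2,0.5],-0.22],[[2,-4.2,1.5],-0.34],[[2.9,-6.2,3],-0.46],[[3.5,-7.5,4.5],-0.55],[[3.9,-8.1,5.5],-0.587],[[3.9,-8.1,6],-0.587],[[3.9,-8.1,6],-0.587]]' 
python3 go.py .611 -.0172 .105 -1.529;  python3 -c "
from h import *
crop('side',170,120,130,98,6,'c6.png')"
```

```text
time: 19.68
eef_pos: [0.6094, -0.0163, 0.2039]
tool_rot: [3.139, 0.001, -1.538]
ft_force: [-0.7, 0.4, 0.2]
finger_gap: 0.0855
grasp_force: 0.0
at [ 0.6094 -0.0163  0.2039] yaw -1.5377 shift cm [ 0.09 -0.15  9.89] turn -0.009 t 19.6833
```

View pics/c6.png

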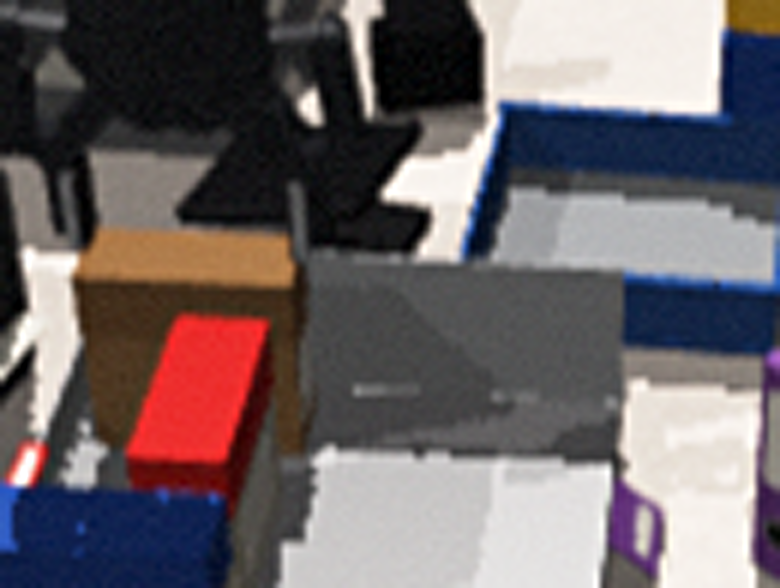

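```bash
python3 - <<'E'
from h import *
P=np.array([bp('side',170+(a+.5)/6-.5,120+(b+.5)/6-.5,.125)[:2] for a,b in [(180,315),(270,320),(228,465),(130,458)]]);print(P.mean(0).round(4),P.round(4).tolist())
E
python3 -m handwheel '[[[0.1,-0.1,1],-0.009],[[0.1,-0.1,2.5],-0.009],[[0.1,-0.1,4.5],-0.009],[[0.1,-0.1,6.5],-0.009],[[0.1,-0.1,8],-0.009],[[0.1,-0.1,9.2],-0.009],[[0.1,-0.1,9.8],-0.009],[[0.1,-0.1,9.8],-0.009]]' 
python3 go.py .611 -.0172 .105 -1.529
python3 -m handwheel '[[[0,0,0],0],[[0,0,0],0],[[0,0,0],0],[[0,0,0],0],[[0,0,0],0],[[0,0,0],0],[[0,0,0],0],[[0,0,0],0]]' 2 40
python3 go.py .611 -.0172 .105 -1.529
```

```text
[ 0.6108 -0.018 ] [[0.6338, -0.0693], [0.5932, -0.0708], [0.5875, 0.0338], [0.6287, 0.0344]]
time: 20.4
eef_pos: [0.6107, -0.0168, 0.1067]
tool_rot: [3.14, 0.0, -1.526]
ft_force: [0.2, 0.6, 0.2]
finger_gap: 0.0847
grasp_force: 0.0
at [ 0.6107 -0.0168  0.1067] yaw -1.5262 shift cm [ 0.04 -0.03  0.17] turn 0.003 t 20.4
time: 21.07
eef_pos: [0.612, -0.0174, 0.1085]
tool_rot: [-3.14, -0.0, -1.527]
ft_force: [1.5, 0.5, 6.1]
finger_gap: 0.0398
grasp_force: 41.4
at [ 0.612  -0.0174  0.1085] yaw -1.5266 shift cm [-0.02  0.09  0.35] turn 0.002 t 21.0667
```

```bash
python3 -m handwheel '[[[0,0,-0.5],0],[[0,0,-1.5],0],[[0,0,-3],0],[[0,0,-5],0],[[0,0,-7.5],0],[[0,0,-10],0],[[0,0,-12.5],0],[[0,0,-13.5],0]]'
python3 go.py .455 -.326 .24 -1.54
```

```text
time: 21.73
eef_pos: [0.6116, -0.0174, 0.2467]
tool_rot: [-3.138, -0.001, -1.527]
ft_force: [1.2, 0.2, -3.4]
finger_gap: 0.0397
grasp_force: 41.0
at [ 0.6116 -0.0174  0.2467] yaw -1.5266 shift cm [30.13 17.01  0.67] turn 0.013 t 21.7333
```

```bash
python3 -m handwheel '[[[0.6,0.3,0],0],[[2,1.1,0],0],[[4.5,2.5,0],0],[[7.5,4.2,0],0],[[11,6.2,0],0],[[14.5,8.2,0],0],[[18,10.2,0],0],[[21,12,0],0]]'
python3 -m handwheel '[[[2.5,1.4,0],0],[[4.7,2.7,0],0],[[6.5,3.7,0],0],[[8,4.4,0],0],[[8.8,4.8,0],0],[[9,5,0],0],[[9,5,0],0],[[9,5,0],0]]'
python3 go.py .455 -.326 .0875 -1.54
```

```text
time: 22.4
eef_pos: [0.4986, -0.2343, 0.242]
tool_rot: [3.14, 0.001, -1.527]
ft_force: [0.7, -0.7, -3.3]
finger_gap: 0.0398
grasp_force: 40.8
time: 23.07
eef_pos: [0.4548, -0.3238, 0.2425]
tool_rot: [3.141, 0.001, -1.526]
ft_force: [0.7, 0.3, -2.9]
finger_gap: 0.0396
grasp_force: 40.9
at [ 0.4548 -0.3238  0.2425] yaw -1.5262 shift cm [ 2.20e-01 -1.00e-02  1.55e+01] turn 0.014 t 23.0667
```

```bash
python3 -m handwheel '[[[0.1,0,1],0],[[0.1,0,3],0],[[0.2,0,5.5],0],[[0.2,0,8.5],0],[[0.2,0,11.5],0],[[0.2,0,13.5],0],[[0.2,0,14.8],0],[[0.2,0,15],0]]'
python3 -m handwheel '[[[0,0,0.1],0],[[0,0,0.2],0],[[0,0,0.3],0],[[0,0,0.3],0],[[0,0,0.3],0],[[0,0,0.3],0],[[0,0,0.3],0],[[0,0,0.3],0]]'
python3 go.py .455 -.326 .0875 -1.54
```

```text
time: 23.73
eef_pos: [0.4543, -0.3246, 0.0904]
tool_rot: [3.139, 0.003, -1.525]
ft_force: [-0.9, 0.2, -2.8]
finger_gap: 0.0393
grasp_force: 40.9
time: 24.4
eef_pos: [0.4549, -0.3266, 0.0898]
tool_rot: [-3.141, -0.0, -1.527]
ft_force: [-0.0, -0.5, -1.8]
finger_gap: 0.0396
grasp_force: 40.9
at [ 0.4549 -0.3266  0.0898] yaw -1.5266 shift cm [-0.06 -0.02  0.23] turn 0.013 t 24.4
```

```bash
python3 -c "
from h import *
crop('side',130,120,200,150,4,'c7.png')"
```

```text
(no output)
```

View pics/c7.png

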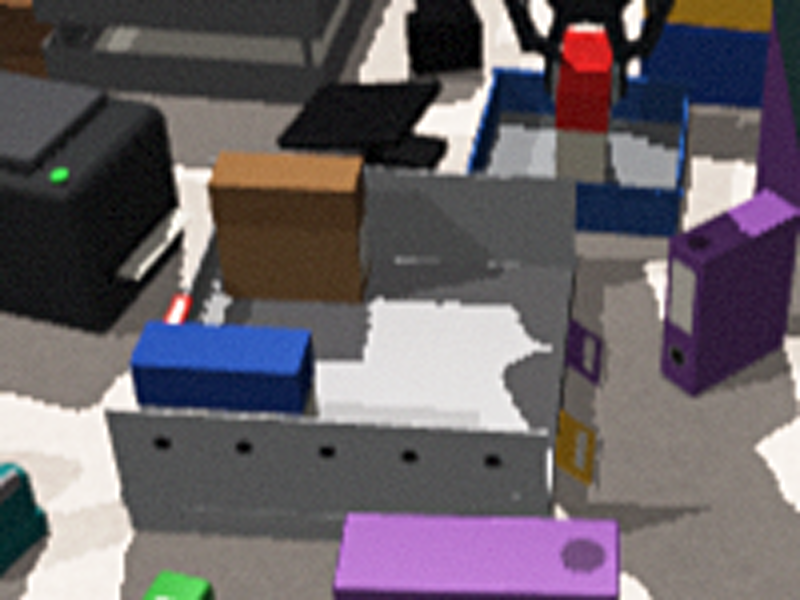

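```bash
python3 -m handwheel '[[[0,0,0.1],0],[[0,0,0.2],0],[[0,0,0.25],0],[[0,0,0.25],0],[[0,0,0.25],0],[[0,0,0.25],0],[[0,0,0.25],0],[[0,0,0.25],0]]'
python3 -m handwheel '[[[0,0,0],0],[[0,0,0],0],[[0,0,0],0],[[0,0,0],0],[[0,0,0],0],[[0,0,0],0],[[0,0,0],0],[[0,0,0],0]]' 7.5
python3 -m handwheel '[[[0,0,-0.5],0],[[0,0,-1.5],0],[[0,0,-3],0],[[0,0,-5],0],[[0,0,-7.5],0],[[0,0,-10],0],[[0,0,-12.5],0],[[0,0,-13.5],0]]'
python3 go.py .611 .301 .2 -1.674;  python3 -c "
from h import *
crop('top',110,60,264,198,3,'c8.png')"
```

```text
time: 25.12
eef_pos: [0.4549, -0.3266, 0.0874]
tool_rot: [-3.141, -0.0, -1.527]
ft_force: [-1.4, 1.1, 4.5]
finger_gap: 0.0395
grasp_force: 40.7
time: 25.78
eef_pos: [0.4548, -0.3265, 0.0872]
tool_rot: [3.142, 0.0, -1.527]
ft_force: [-0.0, 0.5, 0.3]
finger_gap: 0.0749
grasp_force: 0.0
time: 26.45
eef_pos: [0.4554, -0.3271, 0.2265]
tool_rot: [-3.139, -0.003, -1.526]
ft_force: [0.7, 0.4, 0.3]
finger_gap: 0.0753
grasp_force: 0.0
at [ 0.4554 -0.3271  0.2265] yaw -1.5265 shift cm [-62.06 -18.33   2.65] turn 0.148 t 26.45
```

View pics/c8.png

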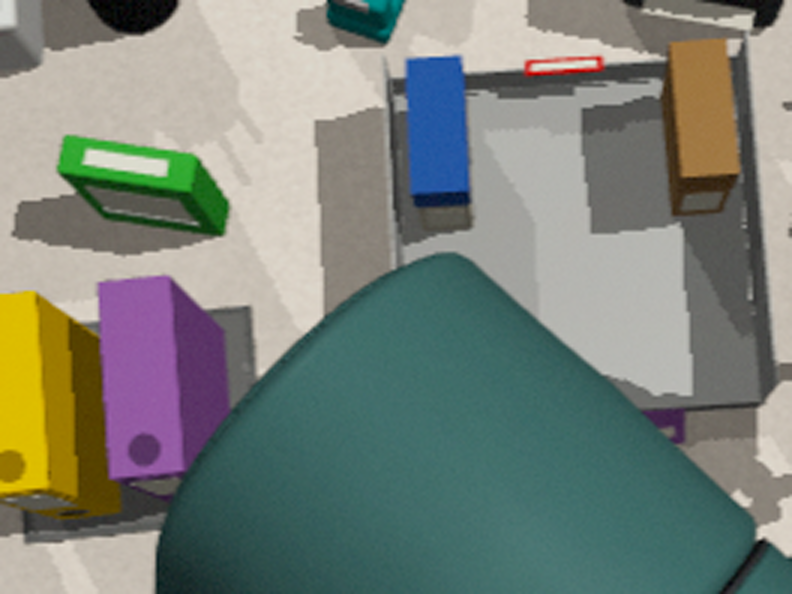

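```bash
python3 - <<'E'
from h import *
P=np.array([bp('side',130+(a+.5)/3-.5,120+(b+.5)/3-.5,.12)[:2] for a,b in [(122,430),(160,437),(100,545),(53,537)]]);print(P.mean(0).round(4),P.round(4).tolist())
E
python3 -m handwheel '[[[-0.6,-0.2,-0.3],0],[[-2,-0.6,-0.6],0],[[-4.5,-1.3,-1],0],[[-8,-2.4,-2],0],[[-12,-3.6,-2.5],0],[[-16,-4.8,-2.5],0],[[-20,-6,-2.5],0],[[-24,-7.2,-2.5],0.03]]' 8.5
python3 -m handwheel '[[[-4,-1.2,0],0.02],[[-8,-2.4,0],0.04],[[-12,-3.6,0],0.06],[[-16,-4.8,0],0.08],[[-20,-6,0],0.1],[[-24,-7.2,0],0.118],[[-27.5,-8.2,0],0.118],[[-30,-9,0],0.118]]'
python3 go.py .611 .301 .2 -1.674
```

```text
[0.6079 0.301 ] [[0.6148, 0.253], [0.5871, 0.2562], [0.5992, 0.3487], [0.6305, 0.3462]]
time: 27.17
eef_pos: [0.5153, -0.081, 0.2467]
tool_rot: [3.14, 0.001, -1.556]
ft_force: [1.5, 0.2, 0.4]
finger_gap: 0.0851
grasp_force: 0.0
time: 27.83
eef_pos: [0.6005, 0.2212, 0.2461]
tool_rot: [3.14, -0.0, -1.672]
ft_force: [0.3, -0.9, 0.5]
finger_gap: 0.0849
grasp_force: 0.0
at [0.6005 0.2212 0.2461] yaw -1.6725 shift cm [-8.04 -0.23  4.61] turn 0.002 t 27.8333
```

```bash
python3 - <<'E'
from m import *
P=q('ph',[(115,98),(552,165),(540,290),(95,220)],.12,120,95,10)
for a,b in((0,1),(3,2)):
    d=P[a]-P[b];print(np.degrees(np.arctan2(-d[0],d[1])))
E
python3 -m handwheel '[[[-1,0,0],0],[[-3,0,0],0],[[-5,0,0],0],[[-6.5,0,0.5],0],[[-7.3,0,1.5],0],[[-7.3,0,2.5],0],[[-7.3,0,3],0],[[-7.3,0,3],0]]'
python3 go.py .6105 .3005 .1 -1.71
```

```text
ph [0.6115 0.3002] ang x-axis -5.9 [97. 28. 98. 27.]
-10.116489653029038
-10.287326499641031
time: 28.5
eef_pos: [0.6083, 0.2891, 0.2153]
tool_rot: [3.139, -0.001, -1.675]
ft_force: [-0.3, 0.8, 0.3]
finger_gap: 0.0849
grasp_force: 0.0
at [0.6083 0.2891 0.2153] yaw -1.6748 shift cm [-1.16 -0.1  11.53] turn 0.035 t 28.5
```

```bash
python3 -m handwheel '[[[-0.3,0,0.5],0.03],[[-0.9,-0.1,2],0.065],[[-1.1,-0.1,4],0.065],[[-1.1,-0.1,6.5],0.065],[[-1.1,-0.1,9],0.065],[[-1.1,-0.1,10.7],0.065],[[-1.1,-0.1,11.4],0.065],[[-1.1,-0.1,11.4],0.065]]'
python3 go.py .610 .3006 .1 -1.74
python3 -m handwheel '[[[0,0,0],0],[[0,0,0],0],[[0,0,0],0],[[0,0,0],0],[[0,0,0],0],[[0,0,0],0],[[0,0,0],0],[[0,0,0],0]]' 1 40
python3 go.py .610 .3006 .1 -1.74
```

```text
time: 29.17
eef_pos: [0.6107, 0.2997, 0.102]
tool_rot: [3.139, -0.001, -1.74]
ft_force: [-0.2, 0.1, 0.5]
finger_gap: 0.085
grasp_force: 0.0
at [0.6107 0.2997 0.102 ] yaw -1.7402 shift cm [-0.08  0.08  0.2 ] turn -0.0 t 29.1667
time: 29.83
eef_pos: [0.6119, 0.3005, 0.104]
tool_rot: [-3.14, 0.001, -1.74]
ft_force: [0.8, -0.7, 6.5]
finger_gap: 0.0292
grasp_force: 41.0
at [0.6119 0.3005 0.104 ] yaw -1.7396 shift cm [0.03 0.19 0.4 ] turn 0.0 t 29.8333
```

```bash
python3 -m handwheel '[[[0,0,-0.5],0],[[0,0,-1.5],0],[[0,0,-3],0],[[0,0,-5.5],0],[[0,0,-8.5],0],[[0,0,-11.5],0],[[0,0,-14],0],[[0,0,-15],0]]'
python3 go.py .612 -.0178 .25 -1.527; python3 -c "
from h import *
crop('side',70,110,260,195,3,'c9.png')"
```

```text
time: 30.5
eef_pos: [0.6117, 0.3007, 0.2578]
tool_rot: [-3.138, 0.002, -1.739]
ft_force: [-0.3, -0.3, -0.7]
finger_gap: 0.0296
grasp_force: 40.3
at [0.6117 0.3007 0.2578] yaw -1.7394 shift cm [31.39 -5.37  0.78] turn -0.212 t 30.5
```

View pics/c9.png

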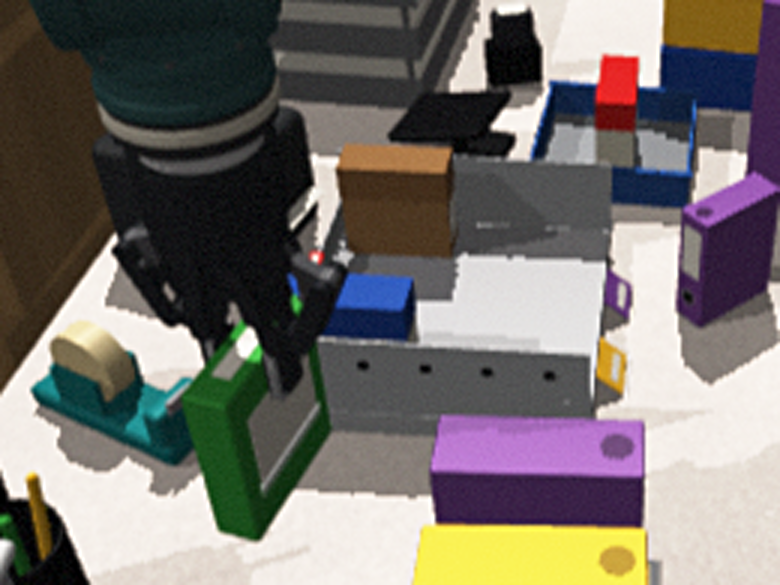

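```bash
python3 -m handwheel '[[[0.6,-0.1,0],-0.02],[[2,-0.3,0],-0.05],[[4.5,-0.8,0],-0.09],[[8,-1.4,0],-0.13],[[12,-2,0],-0.17],[[16,-2.7,0],-0.2],[[20,-3.4,0],-0.212],[[23.5,-4,0],-0.212]]'
python3 -m handwheel '[[[3,-0.1,0],0],[[5,-0.2,0],0],[[6.5,-0.2,0],0],[[7.3,-0.2,0],0],[[7.7,-0.2,0],0],[[7.7,-0.2,0],0],[[7.7,-0.2,0],0],[[7.7,-0.2,0],0]]'
python3 go.py .612 -.0178 .129 -1.527
```

```text
time: 31.22
eef_pos: [0.6106, 0.0598, 0.253]
tool_rot: [3.141, -0.0, -1.527]
ft_force: [0.6, 0.0, -1.6]
finger_gap: 0.0295
grasp_force: 40.2
time: 31.88
eef_pos: [0.6166, -0.0137, 0.2532]
tool_rot: [3.142, 0.0, -1.526]
ft_force: [0.8, 0.2, -1.2]
finger_gap: 0.029
grasp_force: 40.2
at [ 0.6166 -0.0137  0.2532] yaw -1.5263 shift cm [ 0.39  0.48 12.42] turn 0.001 t 31.8833
```

```bash
python3 -m handwheel '[[[0.2,0.2,0.5],0],[[0.35,0.4,2],0],[[0.35,0.4,4.5],0],[[0.35,0.4,7],0],[[0.35,0.4,9],0],[[0.35,0.4,10.5],0],[[0.35,0.4,11.5],0],[[0.35,0.4,11.5],0]]'
python3 -m handwheel '[[[0,0,0.1],0],[[0,0,0.2],0],[[0,0,0.3],0],[[0,0,0.4],0],[[0,0,0.5],0],[[0,0,0.5],0],[[0,0,0.5],0],[[0,0,0.5],0]]'
python3 go.py .612 -.0178 .129 -1.527
```

```text
time: 32.55
eef_pos: [0.6117, -0.0179, 0.1362]
tool_rot: [3.139, 0.001, -1.527]
ft_force: [0.2, 0.1, -1.1]
finger_gap: 0.0298
grasp_force: 40.1
time: 33.22
eef_pos: [0.6129, -0.0185, 0.1333]
tool_rot: [-3.141, 0.0, -1.528]
ft_force: [0.0, -0.8, -1.3]
finger_gap: 0.0297
grasp_force: 40.1
at [ 0.6129 -0.0185  0.1333] yaw -1.5276 shift cm [-0.07  0.08  0.43] turn -0.001 t 33.2167
```

```bash
python3 -m handwheel '[[[0,0.05,0.1],0],[[-0.05,0.08,0.2],0],[[-0.05,0.08,0.3],0],[[-0.05,0.08,0.4],0],[[-0.05,0.08,0.45],0],[[-0.05,0.08,0.45],0],[[-0.05,0.08,0.45],0],[[-0.05,0.08,0.45],0]]'
python3 go.py .612 -.0178 .129 -1.527;python3 -c "
from h import *
crop('side',170,110,160,120,5,'c10.png')"
```

```text
time: 33.88
eef_pos: [0.612, -0.018, 0.129]
tool_rot: [-3.141, -0.0, -1.528]
ft_force: [-2.1, -0.6, 5.7]
finger_gap: 0.0293
grasp_force: 41.0
at [ 0.612 -0.018  0.129] yaw -1.5275 shift cm [-0.02  0.   -0.  ] turn -0.001 t 33.8833
```

View pics/c10.png

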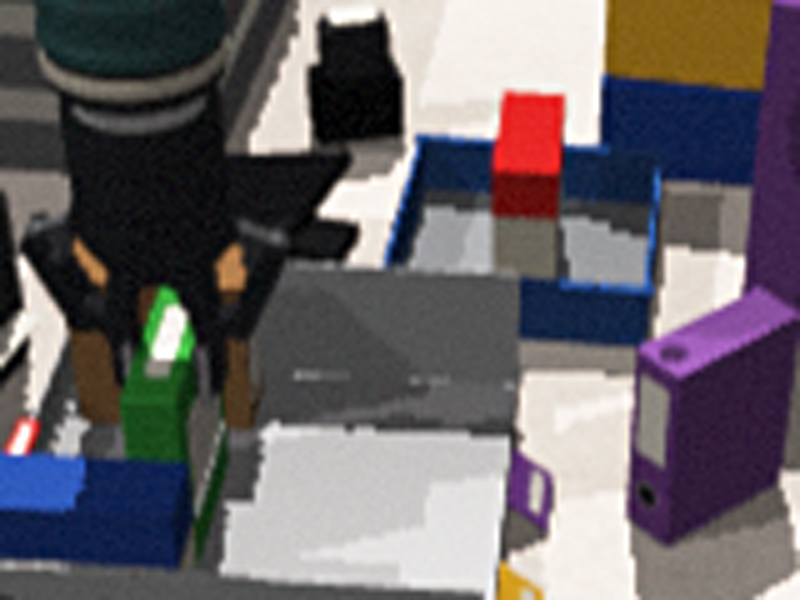

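```bash
python3 -m handwheel '[[[0,0,0],0],[[0,0,0],0],[[0,0,0],0],[[0,0,0],0],[[0,0,0],0],[[0,0,0],0],[[0,0,0],0],[[0,0,0],0]]' 7
python3 -m handwheel '[[[0,0,-0.5],0],[[0,0,-1.5],0],[[0,0,-3],0],[[0,0,-5],0],[[0,0,-7.5],0],[[0,0,-10],0],[[0,0,-12],0],[[0,0,-12.7],0]]'
python3 go.py .4434 .2733 .25 -3.047
```

```text
time: 34.6
eef_pos: [0.612, -0.018, 0.1287]
tool_rot: [3.142, 0.0, -1.528]
ft_force: [0.7, -0.4, 0.1]
finger_gap: 0.0698
grasp_force: 0.0
time: 35.27
eef_pos: [0.6127, -0.0181, 0.2596]
tool_rot: [-3.137, -0.001, -1.528]
ft_force: [-0.3, 0.1, -0.1]
finger_gap: 0.0699
grasp_force: 0.0
at [ 0.6127 -0.0181  0.2596] yaw -1.5275 shift cm [-29.84  15.66   0.96] turn 1.519 t 35.2667
```

```bash
python3 -m handwheel '[[[-0.5,0.3,0],0.1],[[-2,1,0],0.22],[[-4.5,2.4,0],0.34],[[-7.5,4,0],0.46],[[-11,5.8,0],0.58],[[-14.5,7.6,0],0.7],[[-18,9.4,0],0.82],[[-21,11,0],0.94]]' 7
python3 go.py .4434 .2733 .25 -3.047
```

```text
time: 35.93
eef_pos: [0.4918, 0.1881, 0.2558]
tool_rot: [3.141, 0.0, -2.471]
ft_force: [1.2, 0.3, 0.8]
finger_gap: 0.0701
grasp_force: 0.0
at [0.4918 0.1881 0.2558] yaw -2.471 shift cm [-1.5   9.69  0.58] turn 0.576 t 35.9333
```

```bash
python3 -m handwheel '[[[-0.3,1.5,0],0.1],[[-0.6,4,0],0.22],[[-1,6.5,0],0.34],[[-1.3,8.5,0],0.46],[[-1.5,9.3,0.5],0.55],[[-1.5,9.3,1],0.576],[[-1.5,9.3,1],0.576],[[-1.5,9.3,1],0.576]]'
python3 -m handwheel '[[[0,0,1],0],[[0,0,2],0],[[0,0,3],0],[[0,0,3.5],0],[[0,0,3.5],0],[[0,0,3.5],0],[[0,0,3.5],0],[[0,0,3.5],0]]'
python3 go.py .4434 .2733 .1565 -3.047
```

```text
time: 36.6
eef_pos: [0.4466, 0.2684, 0.2456]
tool_rot: [-3.141, -0.0, -3.04]
ft_force: [0.1, 0.8, 0.1]
finger_gap: 0.0699
grasp_force: 0.0
time: 37.27
eef_pos: [0.4471, 0.2685, 0.2113]
tool_rot: [3.141, 0.001, -3.041]
ft_force: [0.7, -0.2, 0.9]
finger_gap: 0.0696
grasp_force: 0.0
at [0.4471 0.2685 0.2113] yaw -3.0412 shift cm [0.32 0.52 5.48] turn 0.006 t 37.2667
```

```bash
python3 -m handwheel '[[[0.15,0.25,0],0],[[0.32,0.52,0],0.006],[[0.32,0.52,1],0.006],[[0.32,0.52,2.5],0.006],[[0.32,0.52,4],0.006],[[0.32,0.52,5],0.006],[[0.32,0.52,5.5],0.006],[[0.32,0.52,5.5],0.006]]'
python3 -m handwheel '[[[0,0,0],0],[[0,0,0],0],[[0,0,0],0],[[0,0,0],0],[[0,0,0],0],[[0,0,0],0],[[0,0,0],0],[[0,0,0],0]]' 3 60
python3 go.py .4434 .2733 .1564 -3.047
```

```text
time: 37.93
eef_pos: [0.4426, 0.2733, 0.155]
tool_rot: [-3.141, -0.001, -3.047]
ft_force: [0.1, -0.7, 0.9]
finger_gap: 0.07
grasp_force: 0.0
time: 38.6
eef_pos: [0.4436, 0.2734, 0.1565]
tool_rot: [3.141, 0.001, -3.047]
ft_force: [-1.3, -1.5, 7.2]
finger_gap: 0.0496
grasp_force: 63.2
at [0.4436 0.2734 0.1565] yaw -3.0475 shift cm [ 0.02 -0.01  0.01] turn -0.0 t 38.6
```

```bash
python3 -m handwheel '[[[0,0,-0.5],0],[[0,0,-1.5],0],[[0,0,-3],0],[[0,0,-5],0],[[0,0,-8],0],[[0,0,-11],0],[[0,0,-13],0],[[0,0,-14],0]]'
python3 -m handwheel '[[[0,-0.6,0],0],[[-0.1,-2,0],0],[[-0.3,-4.5,0],0.01],[[-0.6,-8,0],0.02],[[-1,-12,0],0.03],[[-1.5,-16,0],0.04],[[-2,-20,0],0.05],[[-2.4,-23.5,0],0.05]]'
python3 go.py .511 -.0746 .29 -3.098
```

```text
time: 39.27
eef_pos: [0.4434, 0.2735, 0.2987]
tool_rot: [3.141, 0.003, -3.047]
ft_force: [-0.1, -0.3, -4.7]
finger_gap: 0.0494
grasp_force: 63.7
time: 39.93
eef_pos: [0.4887, 0.039, 0.2948]
tool_rot: [-3.141, -0.001, -3.098]
ft_force: [1.5, 0.2, -4.6]
finger_gap: 0.0495
grasp_force: 64.1
at [0.4887 0.039  0.2948] yaw -3.0984 shift cm [ -1.74 -11.45   0.48] turn -0.0 t 39.9333
```

```bash
python3 -m handwheel '[[[-0.5,-3,0],0],[[-1,-6,0],0],[[-1.3,-8.5,0],0],[[-1.6,-10.2,0],0],[[-1.7,-11,0],0],[[-1.7,-11.3,0],0],[[-1.7,-11.3,0],0],[[-1.7,-11.3,0],0]]'
python3 -m handwheel '[[[0,0,1],0],[[0,0,2.5],0],[[0,0,4.5],0],[[0,0,6.5],0],[[0,0,7.5],0],[[0,0,7.5],0],[[0,0,7.5],0],[[0,0,7.5],0]]'
python3 go.py .514 -.0746 .1784 -3.098
```

```text
time: 40.6
eef_pos: [0.5108, -0.0698, 0.2954]
tool_rot: [3.141, -0.001, -3.097]
ft_force: [-0.0, 0.6, -4.2]
finger_gap: 0.0493
grasp_force: 64.2
time: 41.27
eef_pos: [0.5114, -0.07, 0.2216]
tool_rot: [-3.141, 0.001, -3.097]
ft_force: [0.5, 0.4, -5.4]
finger_gap: 0.0497
grasp_force: 64.0
at [ 0.5114 -0.07    0.2216] yaw -3.0965 shift cm [-0.24 -0.47  4.32] turn 0.001 t 41.2667
```

```bash
python3 -m handwheel '[[[-0.1,-0.2,0],0],[[-0.2,-0.5,0.3],0],[[-0.2,-0.5,1.2],0],[[-0.2,-0.5,2.2],0],[[-0.2,-0.5,3.2],0],[[-0.2,-0.5,3.7],0],[[-0.2,-0.5,3.9],0],[[-0.2,-0.5,3.9],0]]'
python3 -m handwheel '[[[0,0,0.1],0],[[0,0,0.2],0],[[0,0,0.3],0],[[0,0,0.3],0],[[0,0,0.3],0],[[0,0,0.3],0],[[0,0,0.3],0],[[0,0,0.3],0]]'
python3 go.py .5135 -.075 .1784 -3.098
```

```text
time: 41.93
eef_pos: [0.5132, -0.0755, 0.1813]
tool_rot: [3.141, -0.001, -3.097]
ft_force: [0.4, 0.2, -3.9]
finger_gap: 0.0493
grasp_force: 64.1
time: 42.6
eef_pos: [0.5134, -0.0754, 0.1788]
tool_rot: [-3.142, 0.0, -3.097]
ft_force: [0.4, -0.4, -5.0]
finger_gap: 0.0493
grasp_force: 64.1
at [ 0.5134 -0.0754  0.1788] yaw -3.0973 shift cm [-0.01  0.04  0.04] turn 0.001 t 42.6
```

Lower the last bit, release, and go to the yellow file.

```bash
python3 -m handwheel '[[[0,0,0.04],0],[[0,0.03,0.06],0],[[0,0.03,0.08],0],[[0,0.03,0.08],0],[[0,0.03,0.08],0],[[0,0.03,0.08],0],[[0,0.03,0.08],0],[[0,0.03,0.08],0]]'
python3 -m handwheel '[[[0,0,0],0],[[0,0,0],0],[[0,0,0],0],[[0,0,0],0],[[0,0,0],0],[[0,0,0],0],[[0,0,0],0],[[0,0,0],0]]' 7
python3 -m handwheel '[[[0,0,-0.5],0],[[0,0,-1.5],0],[[0,0,-3],0],[[0,0,-4.5],0],[[0,0,-6],0],[[0,0,-7.2],0],[[0,0,-8],0],[[0,0,-8]
,0]]'
python3 go.py .4352 .363 .255 -3.047
```

```text
time: 43.27
eef_pos: [0.5134, -0.0754, 0.1786]
tool_rot: [-3.141, 0.001, -3.097]
ft_force: [-3.8, -1.4, 7.5]
finger_gap: 0.0489
grasp_force: 65.5
time: 43.93
eef_pos: [0.5133, -0.0751, 0.1778]
tool_rot: [3.142, -0.0, -3.097]
ft_force: [0.0, -0.1, -0.4]
finger_gap: 0.0703
grasp_force: 0.0
time: 44.6
eef_pos: [0.5139, -0.0753, 0.2595]
tool_rot: [-3.141, 0.002, -3.097]
ft_force: [-0.5, -0.4, -0.0]
finger_gap: 0.0701
grasp_force: 0.0
at [ 0.5139 -0.0753  0.2595] yaw -3.0973 shift cm [ 5.92 44.13  0.45] turn -0.05 t 44.6
```

```bash
python3 -m handwheel '[[[0.1,0.7,0],0],[[0.3,2.5,0],0],[[0.8,6,0],-0.01],[[1.3,10,0],-0.02],[[1.9,14,0],-0.03],[[2.4,18,0],-0.04],[[2.9,22,0],-0.05],[[3.5,26,0],-0.05]]'
python3 -m handwheel '[[[0.5,4,0],0],[[1,8,0],0],[[1.5,12,0],0],[[1.8,15,0],0],[[2,17,0],0],[[2.1,18,0],0],[[2.1,18,0],0],[[2.1,18,0],0]]'
python3 -m handwheel '[[[0,0,1],0],[[0,0,2],0],[[0,0,3],0],[[0,0,3.7],0],[[0,0,4],0],[[0,0,4],0],[[0,0,4],0],[[0,0,4],0]]'
python3 go.py .4352 .363 .1542 -3.047
```

```text
time: 45.27
eef_pos: [0.4656, 0.1851, 0.2571]
tool_rot: [-3.142, -0.001, -3.047]
ft_force: [1.4, 0.1, -0.1]
finger_gap: 0.07
grasp_force: 0.0
time: 45.93
eef_pos: [0.4287, 0.36, 0.2573]
tool_rot: [-3.141, -0.001, -3.047]
ft_force: [0.5, 0.6, -0.2]
finger_gap: 0.07
grasp_force: 0.0
time: 46.6
eef_pos: [0.4293, 0.3602, 0.2184]
tool_rot: [3.141, 0.001, -3.048]
ft_force: [0.0, -0.1, -0.6]
finger_gap: 0.0701
grasp_force: 0.0
at [0.4293 0.3602 0.2184] yaw -3.0476 shift cm [-0.61  0.23  6.42] turn -0.001 t 46.6
```

```bash
python3 -m handwheel '[[[-0.3,0.1,0],0],[[-0.6,0.23,0.5],0],[[-0.6,0.23,2],0],[[-0.6,0.23,3.5],0],[[-0.6,0.23,5],0],[[-0.6,0.23,6],0],[[-0.6,0.23,6.4],0],[[-0.6,0.23,6.4],0]]'
python3 -m handwheel '[[[0,0,0],0],[[0,0,0],0],[[0,0,0],0],[[0,0,0],0],[[0,0,0],0],[[0,0,0],0],[[0,0,0],0],[[0,0,0],0]]' 3 60
python3 go.py .4352 .363 .1542 -3.047
python3 -m handwheel '[[[0,0,-0.5],0],[[0,0,-1.5],0],[[0,0,-3],0],[[0,0,-5],0],[[0,0,-8],0],[[0,0,-11],0],[[0,0,-13],0],[[0,0,-14],0]]'
python3 go.py .508 .024 .29 -3.0975
```

```text
time: 47.27
eef_pos: [0.4346, 0.3631, 0.1531]
tool_rot: [-3.141, -0.001, -3.047]
ft_force: [-1.3, 0.6, 0.5]
finger_gap: 0.0698
grasp_force: 0.0
time: 47.93
eef_pos: [0.4353, 0.3633, 0.1548]
tool_rot: [3.141, 0.002, -3.047]
ft_force: [1.3, -0.5, 7.2]
finger_gap: 0.0489
grasp_force: 63.1
at [0.4353 0.3633 0.1548] yaw -3.0474 shift cm [ 0.01 -0.03  0.06] turn -0.0 t 47.9333
time: 48.6
eef_pos: [0.435, 0.3634, 0.2975]
tool_rot: [3.14, 0.003, -3.047]
ft_force: [1.1, 0.4, -5.7]
finger_gap: 0.049
grasp_force: 63.7
at [0.435  0.3634 0.2975] yaw -3.0473 shift cm [ -4.07 -34.48   0.75] turn 0.05 t 48.6
```

```bash
python3 -m handwheel '[[[0,-0.6,0],0],[[-0.1,-2,0],0],[[-0.4,-4.5,0],0.01],[[-0.8,-8,0],0.02],[[-1.3,-12,0],0.03],[[-1.8,-16,0],0.04],[[-2.3,-20,0],0.05],[[-2.8,-23.5,0],0.05]]'
python3 -m handwheel '[[[-0.5,-3,0],0],[[-0.9,-6,0],0],[[-1.2,-8,0],0],[[-1.3,-9.5,0],0],[[-1.3,-10.2,0],0],[[-1.3,-10.4,0],0],[[-1.3,-10.4,0],0],[[-1.3,-10.4,0],0]]'
python3 -m handwheel '[[[0,0,1],0],[[0,0,2.5],0],[[0,0,4.5],0],[[0,0,6.5],0],[[0,0,7.5],0],[[0,0,7.5],0],[[0,0,7.5],0],[[0,0,7.5],0]]'
python3 go.py .5088 .024 .1765 -3.0975
```

```text
time: 49.27
eef_pos: [0.4839, 0.1286, 0.293]
tool_rot: [-3.141, -0.002, -3.099]
ft_force: [1.5, 0.8, -5.5]
finger_gap: 0.0493
grasp_force: 63.9
time: 49.93
eef_pos: [0.5019, 0.029, 0.2936]
tool_rot: [3.141, -0.001, -3.097]
ft_force: [-0.9, 0.8, -3.0]
finger_gap: 0.0495
grasp_force: 64.1
time: 50.6
eef_pos: [0.5027, 0.0289, 0.2197]
tool_rot: [-3.142, 0.001, -3.097]
ft_force: [1.3, 0.4, -4.2]
finger_gap: 0.0494
grasp_force: 63.9
at [0.5027 0.0289 0.2197] yaw -3.0965 shift cm [-0.59 -0.52  4.32] turn 0.001 t 50.6
```

```bash
python3 -m handwheel '[[[-0.3,-0.3,0],0],[[-0.55,-0.5,0.3],0],[[-0.55,-0.5,1.2],0],[[-0.55,-0.5,2.2],0],[[-0.55,-0.5,3.2],0],[[-0.55,-0.5,3.7],0],[[-0.55,-0.5,3.9],0],[[-0.55,-0.5,3.9],0]]'
python3 -m handwheel '[[[0,0,0.1],0],[[0,0,0.2],0],[[0,0,0.3],0],[[0,0,0.3],0],[[0,0,0.3],0],[[0,0,0.3],0],[[0,0,0.3],0],[[0,0,0.3],0]]'
python3 go.py .5088 .024 .1765 -3.0975
```

```text
time: 51.27
eef_pos: [0.5079, 0.0237, 0.1794]
tool_rot: [3.141, -0.001, -3.097]
ft_force: [0.2, 0.2, -4.3]
finger_gap: 0.0494
grasp_force: 64.1
time: 51.93
eef_pos: [0.5081, 0.0237, 0.1769]
tool_rot: [-3.142, 0.0, -3.097]
ft_force: [0.3, 0.1, -4.3]
finger_gap: 0.0495
grasp_force: 64.1
at [0.5081 0.0237 0.1769] yaw -3.0973 shift cm [-0.07  0.02  0.04] turn 0.0 t 51.9333
```

Lower, release, rise, and pull the arm back to the right so the rack can be checked.

```bash
python3 -m handwheel '[[[0,0.02,0.04],0],[[-0.03,0.02,0.06],0],[[-0.03,0.02,0.08],0],[[-0.03,0.02,0.08],0],[[-0.03,0.02,0.08],0],[[-0.03,0.02,0.08],0],[[-0.03,0.02,0.08],0],[[-0.03,0.02,0.08],0]]'
python3 -m handwheel '[[[0,0,0],0],[[0,0,0],0],[[0,0,0],0],[[0,0,0],0],[[0,0,0],0],[[0,0,0],0],[[0,0,0],0],[[0,0,0],0]]' 7
python3 -m handwheel '[[[0,0,-0.5],0],[[0,0,-1.5],0],[[0,0,-3],0],[[0,0,-5],0],[[0,0,-7],0],[[0,0,-9],0],[[0,0,-10.5],0],[[0,0,-11],0]]'
python3 -m handwheel '[[[0.3,-0.6,0],0],[[1,-2,0],0],[[2.5,-5,0],0],[[4,-9,0],0],[[6,-13,0],0],[[8,-17,0],0],[[10,-21,0],0],[[12,-25,0],0]]'
python3 -m handwheel '[[[2,-4,0],0.05],[[4,-8,0],0.1],[[5.5,-12,0],0.15],[[7,-15,0],0.2],[[8,-17,0],0.2],[[8.5,-18,0],0.2],[[8.5,-18,0],0.2],[[8.5,-18,0],0.2]]'
python3 -c "
from h import *
crop('top',210,60,264,198,3,'c11.png')"
```

```text
time: 52.6
eef_pos: [0.5083, 0.0238, 0.1768]
tool_rot: [-3.141, 0.001, -3.097]
ft_force: [-6.1, -1.5, 9.2]
finger_gap: 0.0493
grasp_force: 65.7
time: 53.27
eef_pos: [0.5084, 0.024, 0.1761]
tool_rot: [3.142, -0.0, -3.097]
ft_force: [1.3, -0.4, 0.4]
finger_gap: 0.0705
grasp_force: 0.0
time: 53.93
eef_pos: [0.509, 0.0239, 0.2885]
tool_rot: [-3.141, 0.003, -3.097]
ft_force: [1.0, -0.3, -0.1]
finger_gap: 0.0703
grasp_force: 0.0
time: 54.6
eef_pos: [0.4031, -0.2205, 0.2851]
tool_rot: [3.141, -0.001, -3.097]
ft_force: [1.5, 0.4, -0.2]
finger_gap: 0.0699
grasp_force: 0.0
time: 55.27
eef_pos: [0.3278, -0.402, 0.2854]
tool_rot: [3.14, -0.001, 2.985]
ft_force: [0.7, 1.1, 0.0]
finger_gap: 0.0702
grasp_force: 0.0
```

View pics/c11.png

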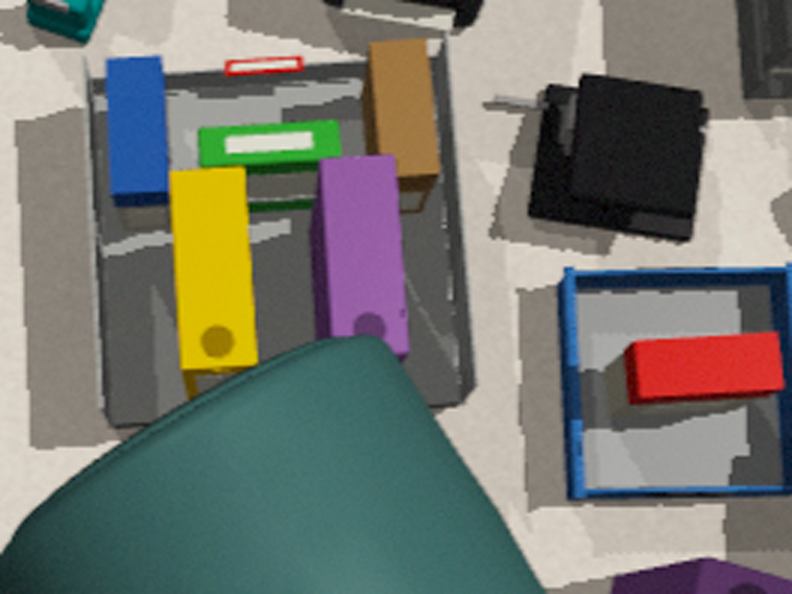

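Run:
```python
from m import *
P=q('ph',[(199,127),(339,121),(341,160),(200,167)],.145,210,60,3); d=P[0]-P[1];print(np.degrees(np.arctan2(-d[0],d[1])))
q('yel',[(170,173),(245,168),(257,365),(183,371)],.2,210,60,3)
hand_in()
```

```text
ph [ 0.6105 -0.017 ] ang x-axis 0.97 [98. 28. 98. 29.]
1.379866225031755
yel [0.5078 0.0225] ang x-axis 2.71 [ 50. 132.  48. 133.]
the job is handed in; nothing more can be done
```

The job is handed in at about 55 s: red carton upright in the tray, green placeholder in its place, both files back at their labels within about 2 mm of where they stood, blue carton undisturbed, everything released; I have not seen a verdict from the judge.

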